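Wedge the wobbly tool chest

ROBOT

A 6-joint arm with a two-finger parallel gripper is mounted at the origin on the work surface. World frame = base frame: x ahead of the robot, y to its left, z up, the work surface at z = 0. Lengths are in m, angles in rad, forces in N, time in s.
With the tool pointing down it reaches from about 0.4 to 0.825 m from the base axis. Payload 7 kg.
Tool frame: the origin (TCP) lies midway between the tips of the shut fingers; the grasp point (between the pads) lies 19 mm behind it; z points along the fingers, x is the direction in which the jaws open and shut, and the axes are right-handed (so a half turn about z gives the same grasp; the last joint's range is limited). The gripper opens to 88 mm and grips with 3 to 60 N. Pads are 19 mm wide; open, the fingers measure 130 mm over their backs; the gripper's body (78 mm by 193 mm) begins 47 mm behind the grasp point.
Start: joints at [1.586, 0.359, 0.012, 0, -1.224, -0.288], TCP at [0.182, 0.65, 0.227] pointing down, gripper open.
Joint ranges: [-3.07, 3.07], [-1.43, 2.12], [-1.02, 1.25], [-3.03, 1.67], [-3.05, -0], [-3.03, 3.03]. Speed limits (rad/s): [2.39, 2.39, 3.01, 3.14, 3.14, 3.14].

INTERFACE

Orientations are given as a unit quaternion [w, x, y, z].
In Python, from cell import * gives the robot as it stands.
- The arm moves only by the tool servo_tool, never from a script. Its argument "motion" is one flat list of numbers, 7 for each row, row after row: the shift along the tool's x, y, z in m, then the turn, a rotation vector about the tool's x, y, z in units of 8 degrees (1.0 is 8 degrees), then the closure, from -1 (fully open) to 1 (shut). A call has 1 to 5 rows; each row shifts and turns the commanded pose from where the row before left it, along the tool's axes as they then stand; what a row does not reach is not made up. A row lasts 1/10 s, in which the tool goes at most 50 mm and 8.59 degrees, less where a joint would pass 70% of its speed; a pose out of reach is approached as far as the arm can. A call is refused whole if a number of a shift passes 0.05 or a number of a turn 1, either way. A call with a gripper value outside its range is refused whole. The fingers move at their own pace and stop on an object; "newtons" is the grip in N (left out, the last holds). Time passes only in rows, so rows that do not move let the fingers close. It gives the time, the measured TCP pose, the force and the opening at its end, in the units of the state.
- observe(): the state, without advancing time (a new reading comes with each control period).
- camera(name): name is "scene" or "top"; returns a dict with "img" (420x560x3 uint8, red, green, blue), "fov_y" (degrees; the focal length in pixels is half the picture's height over the tangent of half this angle, whatever the lens; pixels are square), "cx", "cy" (the principal point, pixels), "distortion" ([k1, k2, p1, p2, k3] as OpenCV has them; the pictures are not rectified), "cam_to_world" (4x4, takes a point from camera to world coordinates). Camera axes: x right, y down, z forward; pixel columns grow to the right and rows downward; lengths in m; the calibration is good to about 2 mm. A picture is of the moment at which its call begins. There is no depth.
- sign_off(): hands the job in, once; it reports no verdict.
The state is a dict: "t": time; "joint_positions": joint angles; "joint_velocities": joint speeds; "joint_efforts": joint torques, N m; "position": TCP position; "ee_rot": TCP orientation; "ft_force": force on the tool from outside, world axes, zero at the start; "torque": the same for the moment, N m; "opening": opening from 0.0 (shut) to 1.0 (fully open).
Only numpy, scipy, OpenCV 4.12 (cv2) and the standard library are available. Lean on these libraries where they do the work, as an engineer would, in place of code of your own. Each camera call takes 0.05 s, during which the arm holds its last target.

TASK

The tool chest on the bench rocks because one of its feet is too short. With the fingertips only, push the wooden wedge along the bench, thin end first, under the short foot until it is snug and the chest no longer rocks: do not lift the wedge or the chest, do not shove the chest out of its place or jack it out of level, and leave the other things alone. Finish while pressing firmly down on the lid right above the short foot, with the chest staying level and steady under the push; the program ends while still holding this press.

Things in the scene. Friction and masses are not known exactly. Their poses are not given: they have to be found in the camera images.
- chest: Closed plywood tool chest, loose, 2.4 kg: 200 mm along x, 260 mm along y, flat lid top 100 mm up, with a bar handle (100 mm along y, 28 mm high) in its middle. Origin: centre of its outline at the level of the good feet's soles. Four dark 34 mm square feet at x +-83, y +-113 mm, outer faces flush with the sides. Left alone it stands level on three; the one at (+83, +113) hangs clear.
- press_spot (a point): Point on the lid's top (100 mm up) right above the centre of the short foot; chest coordinates (83, 113, 100) mm. Before wedging, a downward press here starts to rock the chest at 2 to 4 N and brings the short foot down to the bench at about 10 N (the lid drags sideways under the finger); let go, it rocks back. Once wedged, the spot gives under 2 mm.
- foot_edge (a point): Point at bench level below the middle of the short foot's outer face, on the chest's +y side; chest coordinates (83, 130, 0) mm, axes as the chest's. The wedge goes in here, towards -y. The foot's sole is 7 to 13 mm above the bench when the chest is level, differing each time and not told.
- wedge: Plain wooden wedge lying by the chest, thin end towards the short foot: 140 mm long (x), 60 mm wide (y), 3 mm thick at the thin end (+x) rising evenly to 21 mm at the thick end (-x), an upright face. About 60 g, slides with under 1 N; once it meets the foot the push needed soon passes 3 N; it stays where left. Origin: centre of its underside.
- wedge_tip (a point): Middle of the thin end's lower edge, 70 mm along +x from the wedge's origin.
- wedge_butt (a point): Middle of the upright face at the thick end, 70 mm along -x from the wedge's origin, 10.5 mm above its underside.
- plane: Bystander: steel block plane with brass knob, 160 x 50 mm, 55 mm high; origin at the centre of its sole.
- weight: Bystander: dark lead spline weight with a tail, about 170 x 62 mm, 51 mm high; origin under its body.
- bottle: Bystander: white plastic bottle with red cap, 64 mm across, 190 mm high, upright; origin at the centre of its base.
- offcut: Bystander: flat wooden offcut, 150 x 45 x 18 mm, not tapered; origin at the centre of its underside.
Mind the look-alikes: they are no part of the job. What is shaped like the wedge but green or red is not meant.

How it is judged:
On the way:
1. the wedge's thin end is in under the short foot (y of wedge_tip in the frame of foot_edge below -0.012 m and x of wedge_tip in the frame of foot_edge between -0.03 and 0.03 m), for 0.2 s.
At the end, for the whole second after the job is handed in: Fingers press the lid with over 3.5 N within 30 mm of the spot above the short foot; the wedge, untouched, is at least 12 mm in under it, within 30 mm sideways, and carries over 1 N; the chest is still, level within 0.012 rad and within 25 mm of its start (all of step 1 and contact force between the fingers and chest above 3.5 N and horizontal distance between the grasp point and press_spot below 0.03 m and height (world z) of the grasp point above 0.09 m and contact force between wedge and chest above 1 N and contact force between the fingers and wedge below 0.1 N and angle between chest's own z axis and vertical below 0.012 rad and angular speed of chest below 0.05 rad/s and distance of chest from where it was at the start of the episode below 0.025 m); the arm keeps its last pose, push and grip.
It fails at once if the wedge is lifted off the bench or tipped up (height (world z) of wedge above 0.012 m or angle between wedge's own z axis and vertical above 0.3 rad).
It fails at once if the chest is lifted or tipped (height (world z) of chest above 0.015 m or angle between chest's own z axis and vertical above 0.15 rad).
It fails at once if the chest is shoved more than 40 mm (distance of chest from where it was at the start of the episode above 0.04 m).
It fails at once if a bystander is moved (distance of any of plane, weight, bottle, offcut from where it was at the start of the episode above 0.02 m).
It also fails if it takes over 48 s, if anything falls off the work surface, if the arm or the gripper's body presses on something with over 40 N, if the wrist force passes 120 N, or if a joint passes its speed limit or range.

## Working session

There is one attempt and no reset: what is moved stays moved. The work goes in short steps, Python scripts to look and compute and a tool call to move; the robot and the scene stay as the last step left them, time stands still between calls to the robot, and variables do not carry over. Pictures are saved under pics/ and viewed, and the job is handed in when it is done.

Besides the shell and the picture viewer there is one more tool, called after "Request:" by a JSON object that holds its "method" and its "body", one argument or row to a line. servo_tool: Moves the arm, as the interface text tells. Its arguments: {"type":"object","properties":{"motion":{"type":"array"},"newtons":{"type":"number"}},"required":["motion"]}

```bash
mkdir -p pics; ls
cat > h.py <<'E'
import numpy as np, cv2
from cell import *
def ray(c,px):
    img=c["img"];f=img.shape[0]/2/np.tan(np.radians(c["fov_y"])/2)
    K=np.array([[f,0,c["cx"]],[0,f,c["cy"]],[0,0,1.]])
    u=cv2.undistortPoints(np.array(px,float).reshape(-1,1,2),K,np.array(c["distortion"],float)).reshape(-1,2)
    M=np.array(c["cam_to_world"]);d=np.c_[u,np.ones(len(u))]@M[:3,:3].T
    return M[:3,3],d
def onz(c,px,z):
    o,d=ray(c,px);return o+d*((z-o[2])/d[:,2])[:,None]
def proj(c,P):
    img=c["img"];f=img.shape[0]/2/np.tan(np.radians(c["fov_y"])/2)
    K=np.array([[f,0,c["cx"]],[0,f,c["cy"]],[0,0,1.]])
    M=np.linalg.inv(np.array(c["cam_to_world"]))
    return cv2.projectPoints(np.array(P,float).reshape(-1,1,3),cv2.Rodrigues(M[:3,:3])[0],M[:3,3],K,np.array(c["distortion"],float))[0].reshape(-1,2)
E
python3 - <<'E'
from h import *
for n in("scene","top"):
    c=camera(n);cv2.imwrite(f"pics/{n}0.png",c["img"][:,:,::-1]);print(n,c["fov_y"],np.round(c["cam_to_world"],3).tolist(),c["distortion"])
s=observe();print(s)
E
```

```text
pics
scene 51.645913971309156 [[-0.611, 0.623, -0.489, 1.167], [0.792, 0.489, -0.366, 0.444], [0.011, -0.611, -0.792, 1.088], [0.0, 0.0, 0.0, 1.0]] [-0.08382095  0.          0.          0.          0.        ]
top 51.63671904245075 [[0.013, -0.997, 0.07, 0.431], [-1.0, -0.013, 0.001, -0.013], [-0.0, -0.07, -0.998, 1.381], [0.0, 0.0, 0.0, 1.0]] [-0.02921637  0.          0.          0.          0.        ]
{'t': 0.1, 'joint_positions': array([ 1.58608931e+00,  3.59364346e-01,  1.11648624e-02, -3.11078588e-04,
       -1.22411320e+00, -2.88089037e-01]), 'joint_velocities': array([ 3.37395401e-04, -2.29658442e-03,  3.17304959e-04,  1.62892451e-03,
        1.43524043e-03, -9.92227848e-05]), 'joint_efforts': array([-7.96946933e-04, -5.84160089e+01,  2.93751597e+01,  7.01535612e+00,
        1.01628515e-02, -5.66166727e-05]), 'position': array([0.18177654, 0.64961111, 0.22569044]), 'ee_rot': array([-5.66795826e-04, -6.04347754e-01,  7.96720274e-01, -5.24372969e-04]), 'ft_force': array([ 0.24651297,  0.32774097, -1.04826263]), 'torque': array([0.00352474, 0.04104406, 0.02688675]), 'opening': 0.9979234523751686}
```

View pics/scene0.png

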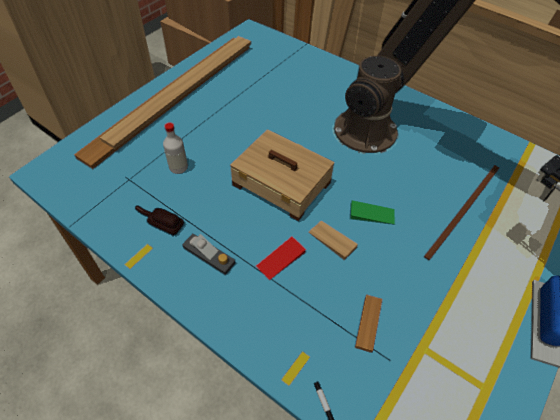

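View pics/top0.png

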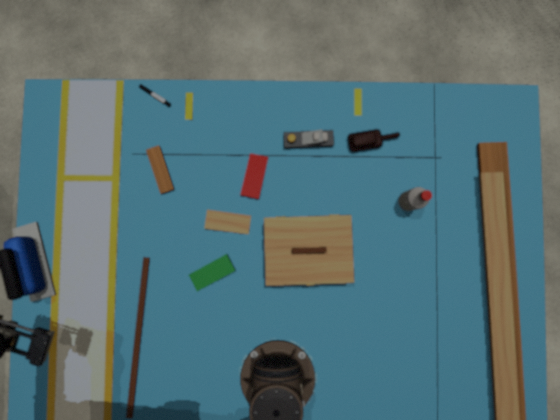

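Run:
```python
from h import *
c=camera("scene");im=c["img"][:,:,::-1]
cv2.imwrite("pics/s1.png",cv2.resize(im[120:280,220:420],(800,640),interpolation=cv2.INTER_CUBIC)[:600])
c=camera("top");im=c["img"][:,:,::-1]
cv2.imwrite("pics/t1.png",cv2.resize(im[180:300,180:370],(760,480),interpolation=cv2.INTER_CUBIC))
```

```text
(no output)
```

View pics/s1.png

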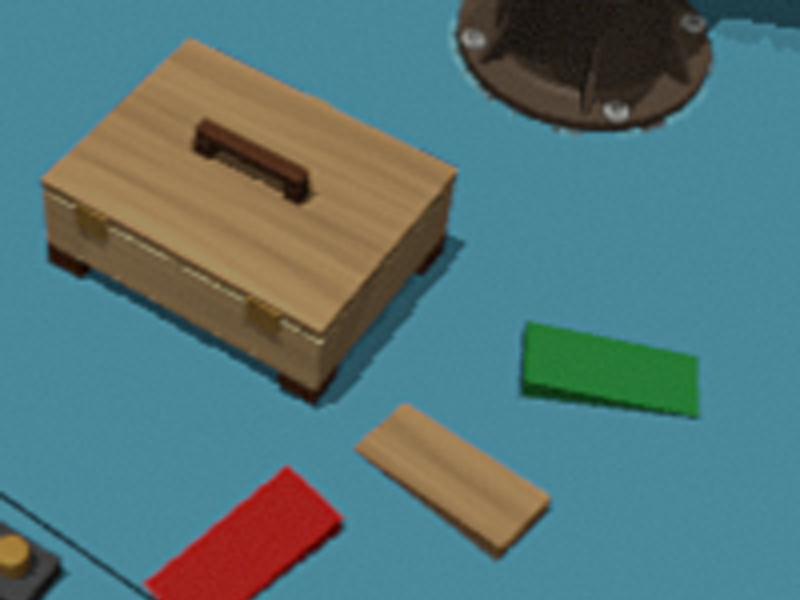

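View pics/t1.png

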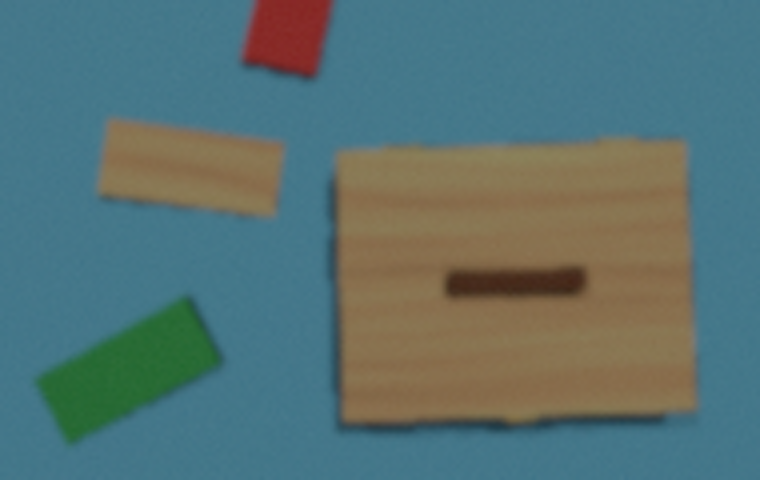

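The light wooden wedge sits at top pixel (228,222), its thin end facing the chest (lid centre about (309,251)). The short foot is at the lid's left/upper corner, about (270,218).

```bash
cat > meas.py <<'E'
from h import *
def quad(c,roi,n=None):
    x0,y0,x1,y1=roi
    im=cv2.resize(c["img"],None,fx=4,fy=4,interpolation=cv2.INTER_CUBIC)
    hsv=cv2.cvtColor(im,cv2.COLOR_RGB2HSV)
    m=((hsv[...,0]<40)&(hsv[...,1]>50)&(hsv[...,2]>70)).astype(np.uint8)
    mm=np.zeros_like(m);mm[4*y0:4*y1,4*x0:4*x1]=m[4*y0:4*y1,4*x0:4*x1]
    mm=cv2.morphologyEx(mm,cv2.MORPH_OPEN,np.ones((15,15)))
    cs=max(cv2.findContours(mm,0,1)[0],key=cv2.contourArea)
    b=cv2.boxPoints(cv2.minAreaRect(cs))
    return (b+.5)/4-.5
def top():
    c=camera("top")
    out={}
    for nm,roi in(("wedge",(195,200,262,245)),("lid",(260,205,362,295))):
        q=quad(c,roi); out[nm]=q
    return c,out
if __name__=="__main__":
    c,o=top()
    q=o["wedge"]; q=q[np.argsort(q[:,0])]
    th=onz(c,q[:2],.021); tn=onz(c,q[2:],.003)
    print("wedge px",q.round(1).tolist());print(th.round(4).tolist(),tn.round(4).tolist())
    a,b=th.mean(0),tn.mean(0);print("butt",a.round(4),"tip",b.round(4),"len",np.linalg.norm((a-b)[:2]),"w",np.linalg.norm(th[0]-th[1]),np.linalg.norm(tn[0]-tn[1]),"yaw",np.degrees(np.arctan2(*(b-a)[[1,0]])))
    L=onz(c,o["lid"],.1);print("lid px",o["lid"].round(1).tolist());print(L.round(4).tolist(),np.linalg.norm(np.diff(L,axis=0),axis=1))
    ctr=L.mean(0)[:2]
    # y axis along the long side
    e=[L[i+1]-L[i] for i in range(3)];ly=max(e,key=np.linalg.norm)[:2];ly/=np.linalg.norm(ly);ly*=np.sign(ly[1]);lx=np.array([ly[1],-ly[0]])
    print("ctr",ctr,"yaw",np.degrees(np.arctan2(lx[1],lx[0])))
    print("press",ctr+.083*lx+.113*ly,"edge",ctr+.083*lx+.130*ly)
E
python3 meas.py
```

```text
wedge px [[204.5, 228.10000610351562], [206.89999389648438, 209.8000030517578], [247.8000030517578, 233.60000610351562], [250.10000610351562, 215.39999389648438]]
[[0.4604, 0.2343, 0.021], [0.5179, 0.2283, 0.021]] [[0.4449, 0.0998, 0.003], [0.5031, 0.0933, 0.003]]
butt [0.4892 0.2313 0.021 ] tip [0.474  0.0965 0.003 ] len 0.1356114225606072 w 0.0578093355783813 0.058474452956242526 yaw -96.42145559590462
lid px [[262.8999938964844, 217.39999389648438], [350.70001220703125, 214.10000610351562], [353.29998779296875, 283.3999938964844], [265.3999938964844, 286.6000061035156]]
[[0.4925, 0.0481, 0.1], [0.5054, -0.2116, 0.1], [0.3024, -0.2197, 0.1], [0.2899, 0.0374, 0.1]] [0.26001806 0.20313529 0.25735892]
ctr [ 0.39757188 -0.08645798] yaw 2.8388146106971934
press [0.47487354 0.03051404] edge [0.47403159 0.04749318]
```

Request:
{"method": "servo_tool", "body": {
  "motion": [0.018,-0.027,0.004,0,0,0,1,0.018,-0.027,0.004,0,0,0,1,0.018,-0.027,0.004,0,0,0,1,0.018,-0.027,0.004,0,0,0,1,0.018,-0.027,0.004,0,0,0,1],
  "newtons": 20
}}

```text
t: 0.75
position: [0.2883, 0.5258, 0.2064]
ee_rot: [-0.0, -0.604, 0.797, -0.0]
ft_force: [0.5, 0.4, 0.6]
opening: 0.603
```

Request:
{"method": "servo_tool", "body": {
  "motion": [0.018,-0.027,0.004,0,0,0,1,0.018,-0.027,0.004,0,0,0,1,0.018,-0.027,0.004,0,0,0,1,0.018,-0.027,0.004,0,0,0,1,0.018,-0.027,0.004,0,0,0,1]
}}

```text
t: 1.25
position: [0.3941, 0.4028, 0.1865]
ee_rot: [0.0, -0.604, 0.797, 0.0]
ft_force: [0.1, 0.1, 0.3]
opening: 0.147
```

Request:
{"method": "servo_tool", "body": {
  "motion": [0.018,-0.027,0.004,0,0,0,1,0.018,-0.027,0.004,0,0,0,1,0.018,-0.027,0.004,0,0,0,1,0.018,-0.027,0.004,0,0,0,1,0.018,-0.027,0.004,0,0,0,1]
}}

```text
t: 1.75
position: [0.4999, 0.2798, 0.1665]
ee_rot: [0.0, -0.604, 0.797, 0.0]
ft_force: [0.3, 0.8, -0.1]
opening: 0.008
```

Request:
{"method": "servo_tool", "body": {
  "motion": [0,0,0,0,0,1,1,0,0,0,0,0,1,1,0,0,0,0,0,1,1,0,0,0,0,0,1,1,0,0,0,0,0,1,1]
}}

```text
t: 2.25
position: [0.4992, 0.2807, 0.1665]
ee_rot: [-0.0, -0.293, 0.956, -0.0]
ft_force: [-0.0, -0.3, 0.1]
opening: 0.003
```

Request:
{"method": "servo_tool", "body": {
  "motion": [0,0,0,0,0,1,1,0,0,0,0,0,1,1,0,0,0,0,0,1,1,0,0,0,0,0,1,1,0,0,0,0,0,1,1]
}}

```text
t: 2.75
position: [0.4991, 0.2808, 0.1665]
ee_rot: [-0.0, 0.052, 0.999, -0.0]
ft_force: [0.2, -1.1, 0.0]
opening: 0.003
```

Request:
{"method": "servo_tool", "body": {
  "motion": [0.004,0,0.032,0,0,0,1,0,0,0.032,0,0,0,1,0,0,0.032,0,0,0,1,0,0,0.032,0,0,0,1,0,0,0.015,0,0,0,1]
}}

```text
t: 3.25
position: [0.4939, 0.2801, 0.0208]
ee_rot: [-0.001, 0.049, 0.999, -0.001]
ft_force: [-0.2, -0.1, 0.5]
opening: 0.004
```

Request:
{"method": "servo_tool", "body": {
  "motion": [0,0,0.008,0,0,0,1,0,0,0.007,0,0,0,1,0,0,0,0,0,0,1]
}}

```text
t: 3.55
position: [0.4952, 0.2813, 0.0083]
ee_rot: [-0.0, 0.049, 0.999, -0.0]
ft_force: [0.5, 0.1, -0.3]
opening: 0.004
```

Run:
```python
from h import *
c=camera("scene");im=c["img"][:,:,::-1]
cv2.imwrite("pics/s2.png",cv2.resize(im[150:300,220:420],(800,600),interpolation=cv2.INTER_CUBIC))
print(observe()["ft_force"],observe()["position"])
```

```text
[-0.28228394 -0.27124301  0.6612753 ] [0.49542194 0.28152013 0.00895813]
```

View pics/s2.png

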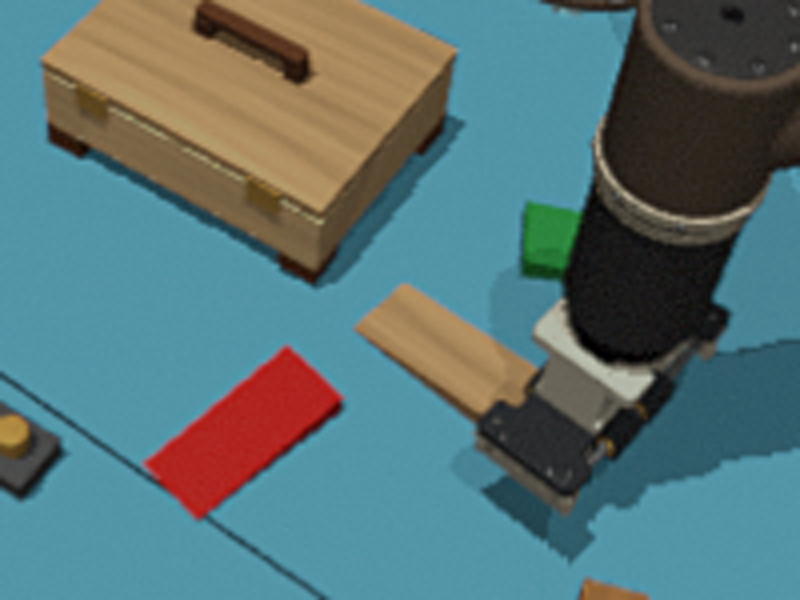

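Request:
{"method": "servo_tool", "body": {
  "motion": [0,-0.01,0,0,0,0,1,0,-0.01,0,0,0,0,1,0,-0.006,0,0,0,0,1,0,-0.005,0,0,0,0,1,0,-0.005,0,0,0,0,1]
}}

```text
t: 4.1
position: [0.4917, 0.2449, 0.0089]
ee_rot: [0.0, 0.049, 0.999, 0.0]
ft_force: [0.6, -0.1, 0.9]
opening: 0.002
```

Request:
{"method": "servo_tool", "body": {
  "motion": [0,-0.004,0,0,0,0,1,0,-0.004,0,0,0,0,1,0,-0.004,0,0,0,0,1,0,-0.004,0,0,0,0,1,0,-0.004,0,0,0,0,1]
}}

```text
t: 4.6
position: [0.4897, 0.2253, 0.0086]
ee_rot: [0.0, 0.049, 0.999, 0.0]
ft_force: [-0.2, 0.5, -0.1]
opening: 0.003
```

Request:
{"method": "servo_tool", "body": {
  "motion": [0,-0.003,0,0,0,-0.1,1,0,-0.003,0,0,0,-0.1,1,0,-0.003,0,0,0,-0.1,1,0,-0.003,0,0,0,-0.1,1,0,-0.003,0,0,0,-0.1,1]
}}

```text
t: 5.1
position: [0.4886, 0.2103, 0.0085]
ee_rot: [-0.0, 0.014, 1.0, -0.0]
ft_force: [-1.2, -0.0, 0.2]
opening: 0.004
```

Run:
```python
from h import *
c=camera("scene");im=c["img"][:,:,::-1]
cv2.imwrite("pics/s3.png",cv2.resize(im[150:300,220:420],(800,600),interpolation=cv2.INTER_CUBIC))
print(observe()["ft_force"],observe()["position"])
```

```text
[-0.370774   -1.04096706 -0.40785384] [0.48842892 0.20994309 0.00852373]
```

View pics/s3.png

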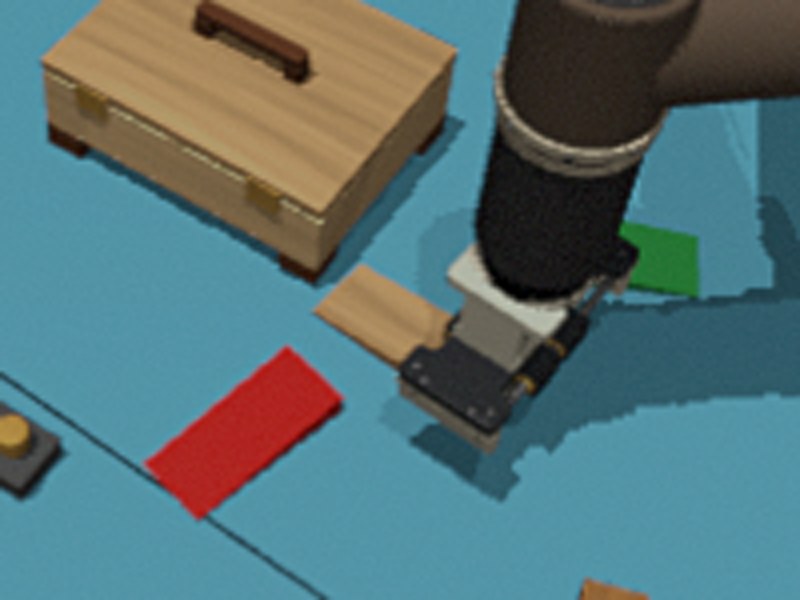

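The wedge has moved. Its thin-end corners are at crop (360,265) and (315,312), and the short foot is at (305,265).

Run:
```python
from h import *
c=camera("scene")
q=np.array([[360,265],[315,312]])/4.+[220,150]-.4
w=onz(c,q,.003);print(w.round(4).tolist(),w.mean(0).round(4))
# lid corner short-foot check in the scene view
print(onz(c,[np.array([325,215])/4+[220,150]],.1))
print(proj(c,[[.4926,.048,.1]])-[220,150])
d=w[1]-w[0];print("wedge dir deg",np.degrees(np.arctan2(d[1],d[0]))-90, np.linalg.norm(d))
```

```text
[[0.4548, 0.0614, 0.003], [0.5126, 0.0596, 0.003]] [0.4837 0.0605 0.003 ]
[[0.49760127 0.05190222 0.1       ]]
[[81.14473482 52.02232545]]
wedge dir deg -91.78639059682774 0.05780372141712957
```

Request:
{"method": "servo_tool", "body": {
  "motion": [0,-0.005,0,0,0,0,1,0,-0.005,0,0,0,0,1,0,-0.005,0,0,0,0,1,0,-0.005,0,0,0,0,1,0,-0.005,0,0,0,0,1]
}}

```text
t: 5.7
position: [0.4879, 0.1851, 0.0086]
ee_rot: [-0.0, 0.014, 1.0, -0.0]
ft_force: [-0.8, -0.8, 0.3]
opening: 0.008
```

Request:
{"method": "servo_tool", "body": {
  "motion": [0,-0.003,0,0,0,0,1,0,-0.003,0,0,0,0,1,0,-0.003,0,0,0,0,1,0,-0.002,0,0,0,0,1]
}}

```text
t: 6.1
position: [0.4876, 0.1744, 0.0086]
ee_rot: [0.0, 0.014, 1.0, 0.0]
ft_force: [0.4, 0.0, -0.7]
opening: 0.005
```

Request:
{"method": "servo_tool", "body": {
  "motion": [0,-0.002,0,0,0,0,1,0,-0.002,0,0,0,0,1,0,-0.001,0,0,0,0,1]
}}

```text
t: 6.4
position: [0.4875, 0.1695, 0.0086]
ee_rot: [0.0, 0.014, 1.0, 0.0]
ft_force: [-0.9, 0.1, -0.4]
opening: 0.004
```

Run:
```python
from h import *
c=camera("scene");im=c["img"][:,:,::-1]
cv2.imwrite("pics/s4.png",cv2.resize(im[150:300,220:420],(800,600),interpolation=cv2.INTER_CUBIC))
print(observe()["ft_force"],observe()["position"])
```

```text
[-1.12264481  0.44256506 -0.91229962] [0.48737821 0.16935954 0.00853309]
```

View pics/s4.png

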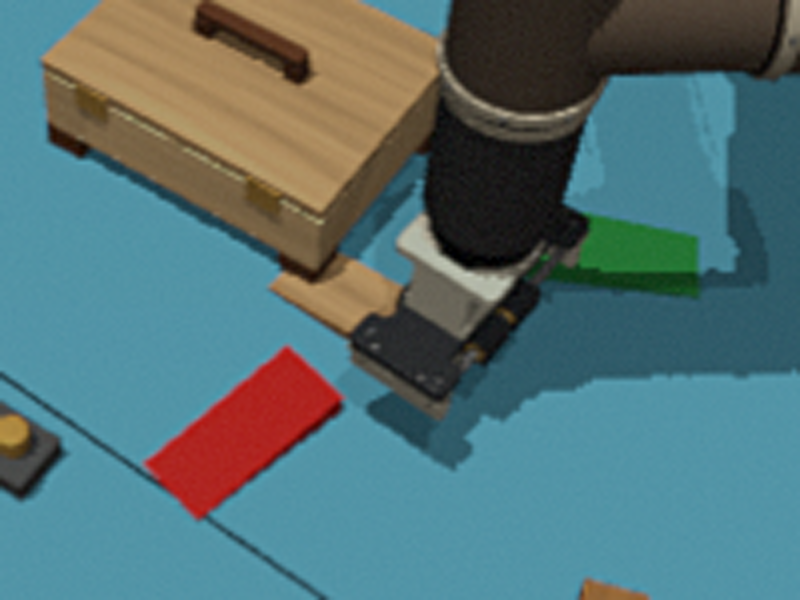

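Request:
{"method": "servo_tool", "body": {
  "motion": [0,-0.002,0,0,0,0,1,0,-0.002,0,0,0,0,1,0,0,0,0,0,0,1]
}}

```text
t: 6.75
position: [0.4873, 0.1653, 0.0086]
ee_rot: [-0.0, 0.014, 1.0, -0.0]
ft_force: [-0.8, 0.5, 0.2]
opening: 0.005
```

Request:
{"method": "servo_tool", "body": {
  "motion": [0,-0.002,0,0,0,0,1,0,-0.002,0,0,0,0,1,0,0,0,0,0,0,1]
}}

```text
t: 7.05
position: [0.4871, 0.1613, 0.0085]
ee_rot: [-0.0, 0.014, 1.0, -0.0]
ft_force: [1.1, -0.1, 0.2]
opening: 0.004
```

Request:
{"method": "servo_tool", "body": {
  "motion": [0,-0.002,0,0,0,0,1,0,-0.002,0,0,0,0,1,0,0,0,0,0,0,1]
}}

```text
t: 7.35
position: [0.4873, 0.1577, 0.0086]
ee_rot: [0.0, 0.014, 1.0, 0.0]
ft_force: [0.2, 0.6, -0.6]
opening: 0.003
```

Request:
{"method": "servo_tool", "body": {
  "motion": [0,-0.002,0,0,0,0,1,0,-0.002,0,0,0,0,1,0,0,0,0,0,0,1]
}}

```text
t: 7.65
position: [0.4885, 0.1554, 0.0091]
ee_rot: [0.002, 0.014, 1.0, 0.002]
ft_force: [0.4, 7.0, -1.6]
opening: 0.007
```

Request:
{"method": "servo_tool", "body": {
  "motion": [0,-0.002,0,0,0,0,1,0,-0.002,0,0,0,0,1,0,0,0,0,0,0,1]
}}

```text
t: 7.95
position: [0.4885, 0.1515, 0.0092]
ee_rot: [0.002, 0.014, 1.0, 0.001]
ft_force: [0.4, 6.7, -1.0]
opening: 0.006
```

Request:
{"method": "servo_tool", "body": {
  "motion": [0,-0.002,0,0,0,0,1,0,-0.002,0,0,0,0,1,0,0,0,0,0,0,1]
}}

```text
t: 8.25
position: [0.4886, 0.1475, 0.0092]
ee_rot: [0.002, 0.014, 1.0, 0.002]
ft_force: [1.1, 7.8, -0.9]
opening: 0.01
```

Run:
```python
from h import *
c=camera("scene");im=c["img"][:,:,::-1]
cv2.imwrite("pics/s5.png",cv2.resize(im[150:300,220:420],(800,600),interpolation=cv2.INTER_CUBIC))
F=[]
for i in range(4):
    c=camera("top");F.append(observe()["ft_force"])
cv2.imwrite("pics/t5.png",cv2.resize(c["img"][180:300,180:370,::-1],(760,480),interpolation=cv2.INTER_CUBIC))
print(np.mean(F,0),observe()["position"])
```

```text
[ 1.70659218  7.00121081 -1.2699467 ] [0.48854878 0.14753556 0.00919554]
```

View pics/s5.png

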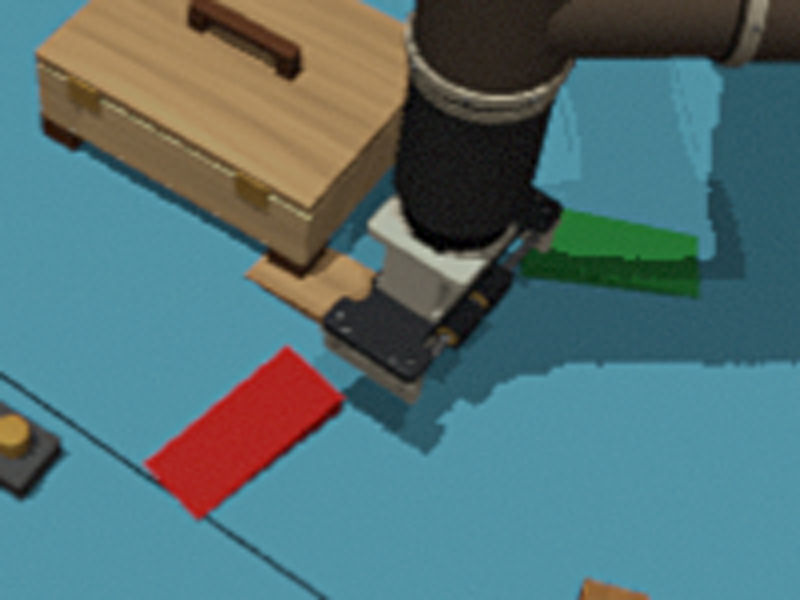

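View pics/t5.png

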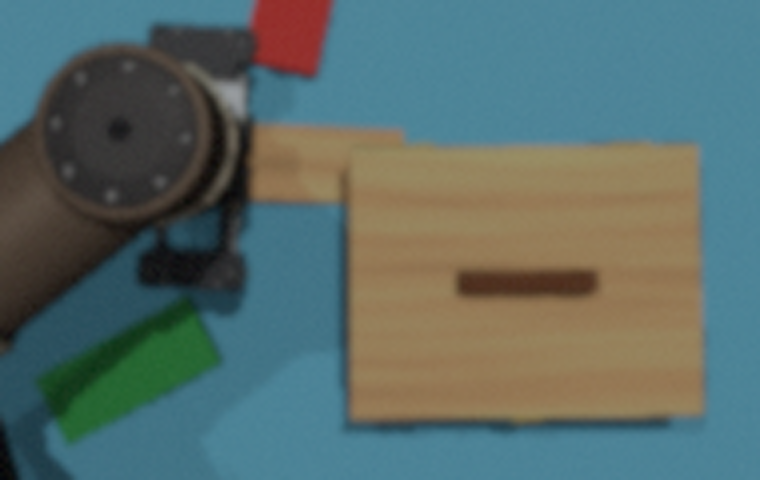

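The chest slid about 9 mm (the handle's left end went from crop 446 to 458) at a steady 7 N, so the wedge is already jammed against the foot. I'll stop pushing, back off and measure.

Request:
{"method": "servo_tool", "body": {
  "motion": [0,0.002,0,0,0,0,1,0,0.004,0,0,0,0,1,0,0.01,0,0,0,0,1,0,0.015,0,0,0,0,1,0,0.015,0,0,0,0,1]
}}

```text
t: 9.0
position: [0.4881, 0.1929, 0.0086]
ee_rot: [0.0, 0.014, 1.0, -0.0]
ft_force: [0.4, -0.1, 0.8]
opening: 0.005
```

Request:
{"method": "servo_tool", "body": {
  "motion": [0,0.02,-0.02,0,0,0,1,0,0.02,-0.03,0,0,0,1,0,0.02,-0.03,0,0,0,1,0,0.02,-0.03,0,0,0,1,0,0.02,-0.03,0,0,0,1]
}}

```text
t: 9.5
position: [0.4905, 0.2934, 0.15]
ee_rot: [0.0, 0.014, 1.0, 0.0]
ft_force: [1.2, 1.0, -0.1]
opening: 0.002
```

```bash
python3 meas.py
python3 - <<'E'
from h import *
c=camera("scene");im=c["img"][:,:,::-1]
cv2.imwrite("pics/s6.png",cv2.resize(im[150:300,220:420],(800,600),interpolation=cv2.INTER_CUBIC))
c=camera("top")
cv2.imwrite("pics/t6.png",cv2.resize(c["img"][180:300,180:370,::-1],(760,480),interpolation=cv2.INTER_CUBIC))
E
```

```text
wedge px [[236.1999969482422, 229.10000610351562], [236.8000030517578, 210.8000030517578], [261.3999938964844, 230.10000610351562], [262.0, 211.8000030517578]]
[[0.4584, 0.135, 0.021], [0.5158, 0.134, 0.021]] [[0.4569, 0.0569, 0.003], [0.515, 0.0556, 0.003]]
butt [0.4871 0.1345 0.021 ] tip [0.4859 0.0562 0.003 ] len 0.0782345150371488 w 0.05737449175534158 0.05810771720614305 yaw -90.884115132566
lid px [[259.6000061035156, 212.10000610351562], [354.8999938964844, 212.10000610351562], [354.8999938964844, 284.8999938964844], [259.6000061035156, 284.8999938964844]]
[[0.5079, 0.0579, 0.1], [0.5115, -0.2239, 0.1], [0.2981, -0.2243, 0.1], [0.2947, 0.0545, 0.1]] [0.2818641  0.21339788 0.27881835]
ctr [ 0.40303464 -0.08395769] yaw 0.7171339284118231
press [0.48461383 0.03007229] edge [0.48440106 0.04707096]
```

View pics/s6.png

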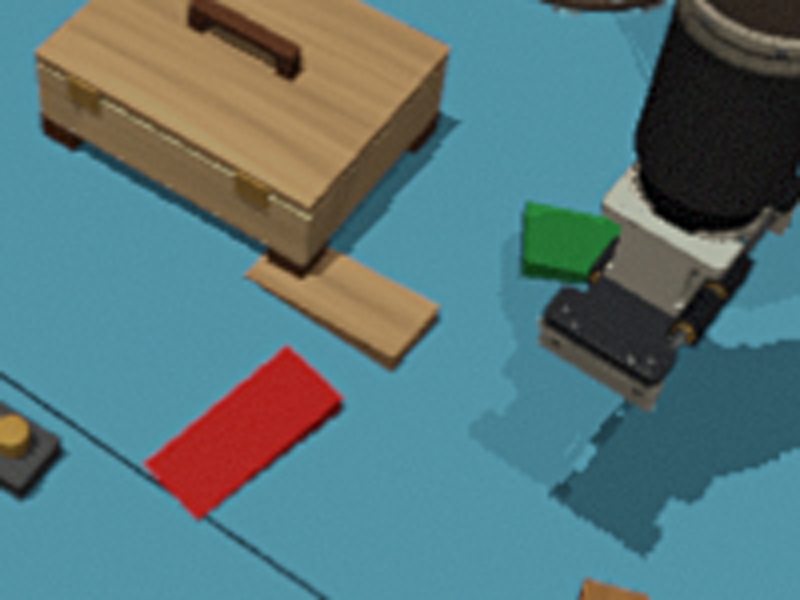

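View pics/t6.png

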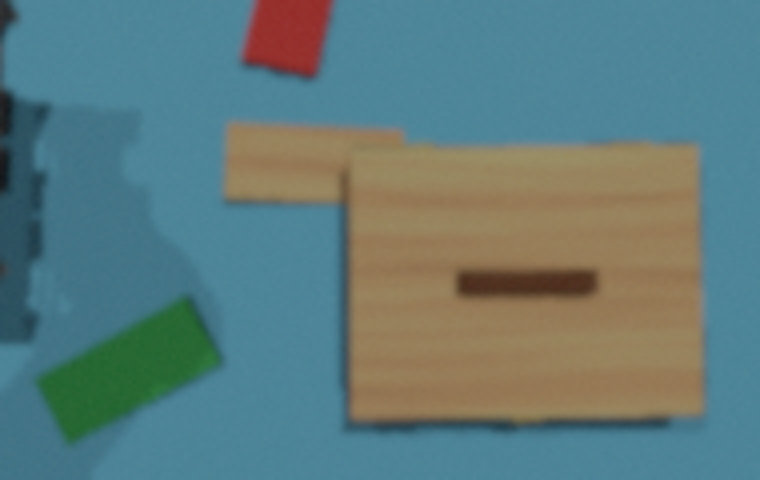

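Run:
```python
from h import *
c=camera("top")
for A in ([[337,152],[687,142],[695,410],[343,422]],[[350,148],[700,144],[704,415],[351,421]]):
    q=np.array(A)/4.+180-.375
    L=onz(c,q,.1)[:,:2];ctr=L.mean(0)
    ly=(L[0]+L[3]-L[1]-L[2]);ly/=np.linalg.norm(ly);lx=np.array([ly[1],-ly[0]])
    e=ctr+.083*lx+.13*ly
    print("ctr",ctr.round(4),"yaw",np.degrees(np.arctan2(lx[1],lx[0])).round(2),"press",(ctr+.083*lx+.113*ly).round(4),"edge",e.round(4))
b=np.array([.4871,.1345+.001]);tip=b+.14*np.array([-.0153,-.9999])
d=tip-e;print("tip",tip,"in edge frame",d@lx,d@ly)
```

```text
ctr [ 0.3986 -0.0877] yaw 2.49 press [0.4766 0.0288] edge [0.4759 0.0458]
ctr [ 0.3983 -0.0956] yaw 1.51 press [0.4783 0.0196] edge [0.4779 0.0366]
tip [ 0.484958 -0.004486] in edge frame 0.0059795806585520965 -0.04121129254247349
```

Request:
{"method": "servo_tool", "body": {
  "motion": [0.001,-0.027,0,0,0,0,1,0.001,-0.027,0,0,0,0,1,0.001,-0.027,0,0,0,0,1,0.001,-0.027,0,0,0,0,1,0.001,-0.027,0,0,0,0,1]
}}

```text
t: 10.2
position: [0.481, 0.1552, 0.1472]
ee_rot: [-0.001, 0.014, 1.0, -0.001]
ft_force: [1.0, -0.8, -0.7]
opening: 0.005
```

Request:
{"method": "servo_tool", "body": {
  "motion": [0,-0.028,0,0,0,0,1,0,-0.028,0,0,0,0,1,0,-0.028,0,0,0,0,1,0,-0.028,0,0,0,0,1,0,-0.027,0,0,0,0,1]
}}

```text
t: 10.7
position: [0.4769, 0.0164, 0.1474]
ee_rot: [-0.001, 0.014, 1.0, -0.0]
ft_force: [0.9, 0.2, 0.0]
opening: 0.006
```

Request:
{"method": "servo_tool", "body": {
  "motion": [0,0,0.01,0,0,0,1,0,0,0.01,0,0,0,1,0,0,0.01,0,0,0,1,0,0,0.01,0,0,0,1,0,0,0.004,0,0,0,1]
}}

```text
t: 11.2
position: [0.4774, 0.0181, 0.1029]
ee_rot: [-0.001, 0.014, 1.0, -0.0]
ft_force: [0.0, -0.4, -0.2]
opening: 0.007
```

Request:
{"method": "servo_tool", "body": {
  "motion": [0,0,0.002,0,0,0,1,0,0,0.001,0,0,0,1,0,0,0,0,0,0,1]
}}

```text
t: 11.5
position: [0.4783, 0.018, 0.1017]
ee_rot: [0.0, 0.014, 1.0, 0.0]
ft_force: [0.2, -0.6, -0.7]
opening: 0.004
```

Request:
{"method": "servo_tool", "body": {
  "motion": [0,0,0.001,0,0,0,1,0,0,0,0,0,0,1]
}}

```text
t: 11.7
position: [0.4783, 0.0179, 0.1008]
ee_rot: [0.0, 0.014, 1.0, 0.0]
ft_force: [0.3, 0.6, 0.1]
opening: 0.005
```

Request:
{"method": "servo_tool", "body": {
  "motion": [0,0,0.001,0,0,0,1,0,0,0,0,0,0,1]
}}

```text
t: 11.9
position: [0.4784, 0.0178, 0.1003]
ee_rot: [0.0, 0.014, 1.0, 0.0]
ft_force: [-2.2, 1.3, 6.9]
opening: 0.005
```

Request:
{"method": "servo_tool", "body": {
  "motion": [0,0,0.001,0,0,0,1,0,0,0,0,0,0,1]
}}

```text
t: 12.1
position: [0.4785, 0.0179, 0.1001]
ee_rot: [0.001, 0.014, 1.0, 0.0]
ft_force: [-6.4, 0.3, 16.0]
opening: 0.005
```

Request:
{"method": "servo_tool", "body": {
  "motion": [0,0,0,0,0,0,1,0,0,0,0,0,0,1,0,0,0,0,0,0,1,0,0,0,0,0,0,1,0,0,0,0,0,0,1]
}}

```text
t: 12.6
position: [0.4785, 0.0179, 0.1002]
ee_rot: [0.001, 0.014, 1.0, 0.0]
ft_force: [-6.3, 0.7, 17.0]
opening: 0.01
```

Run:
```python
from h import *
F=[];P=[]
for i in range(6):
    c=camera("scene");s=observe();F.append(s["ft_force"]);P.append(s["position"])
cv2.imwrite("pics/s7.png",cv2.resize(c["img"][150:300,220:420,::-1],(800,600),interpolation=cv2.INTER_CUBIC))
c=camera("top")
cv2.imwrite("pics/t7.png",cv2.resize(c["img"][180:300,180:370,::-1],(760,480),interpolation=cv2.INTER_CUBIC))
print(np.round(F,1).tolist(),np.ptp(P,0),P[-1])
```

```text
[[-6.6, 0.9, 15.8], [-6.7, 1.8, 17.2], [-6.3, 1.1, 16.6], [-6.8, 1.8, 16.2], [-5.9, 1.7, 15.6], [-6.7, 1.8, 16.4]] [4.16069813e-05 2.45482706e-05 1.97188295e-05] [0.47845861 0.01787746 0.10012686]
```

View pics/s7.png

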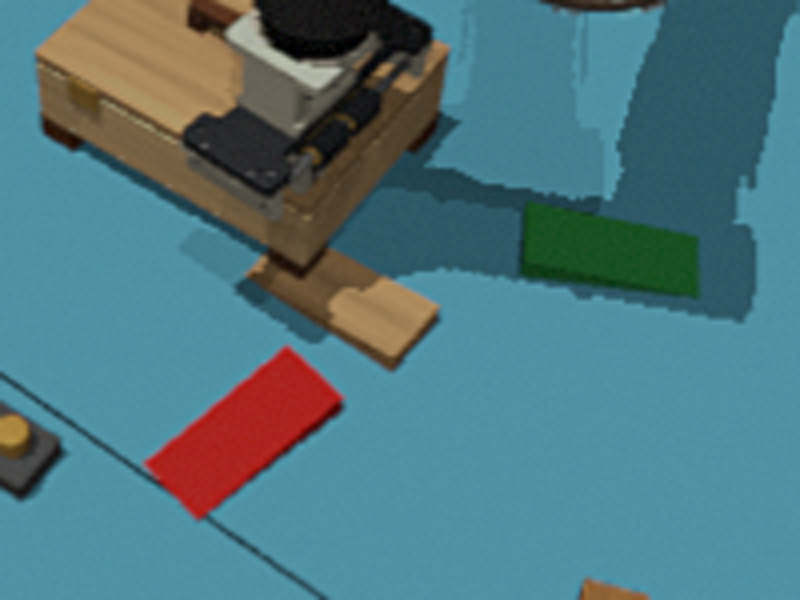

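View pics/t7.png

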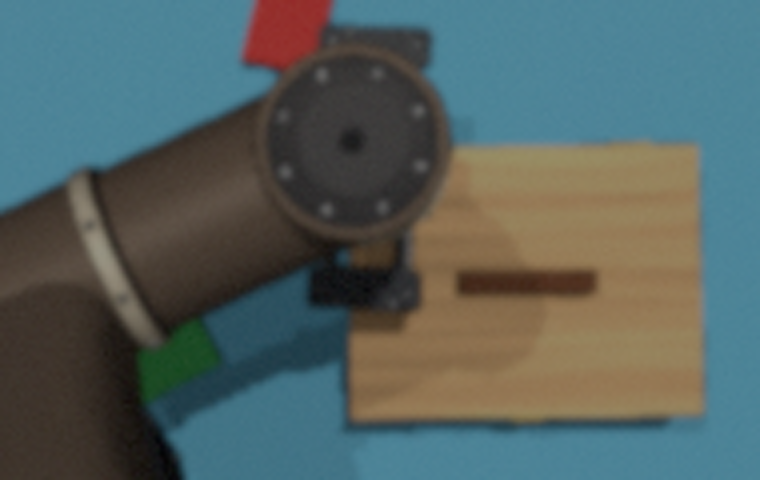

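The press holds steady at about 16 N. The chest (handle at crop 458–597) and the wedge (butt at crop 438,310) have not moved since the push.

```bash
python3 -c "
from cell import *
print(sign_off())"
```

```text
the job is handed in; nothing more can be done
None
```

I pushed the wedge under the short foot with shut fingers until it jammed, backed off, and handed the job in at about 13 s while pressing on the lid. No verdict was reported.

- **Wedge:** the camera puts the thin end about 41 mm in under the foot and about 6 mm off sideways. The fingers are clear of it.
- **Press:** the fingers hold a steady 16 N down, about 2 mm from the measured spot. The lid gave about 0.2 mm between 7 N and 16 N, against the 2 mm allowed.
- **Level:** the fingers met the lid at about 100 mm, its level height, and the chest did not move visibly under the press. I did not measure its tilt directly.
- **Chest slid:** I overran the snug point, so the chest moved about 8 mm towards -y and turned about 1° before I stopped. The limit is 25 mm.
- **Sideways force:** the press also carries about 6 N sideways, but it was steady and nothing slid.
- **Measurement that disagreed:** the automatic lid outline failed after the push because the wedge merged with the lid. I read the lid corners from the enlarged picture instead, good to a few mm. The two cameras also disagreed by about 5 mm on one lid corner.
- **Bystanders:** the arm did not go near them. I took no final measurement of their positions.

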